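# Open the power pack's concealed flap and switch it on

### The arm

A 6-joint arm with a two-finger parallel gripper is mounted at the origin on a cart in front of the work surface, level with it; the furniture and walls round the work are solid. World frame = base frame: x ahead of the robot, y to its left, z up, the work surface at z = 0. Lengths are in m, angles in rad, forces in N, time in s.
With the tool pointing down it reaches from about 0.3 to 0.775 m from the base axis. Payload 14.6 kg.
Tool frame: the origin (TCP) lies at the very end of the fingers, on their centre line; the grasp point (between the pads) lies ctrl.grasp_offset behind it (ctrl.grasp_offset is the distance from the TCP to the grasp point, in m); z points along the fingers, y is the direction in which the jaws open and shut (so a half turn about z gives the same grasp; the last joint's range is limited). The gripper opens to 94 mm and grips with 3 to 60 N. Pads are 16 mm wide; open, the fingers measure 119 mm over their backs; the gripper's body (75 mm by 177 mm) begins 78 mm behind the grasp point.
Start: joints at [1.139, 0.3, 1.521, -0, 1.321, -0.067], TCP at [0.196, 0.514, 0.205] pointing down, gripper open.
Joint ranges: [-3.03, 3.03], [-0.79, 2.21], [0.23, 2.52], [-1.04, 4.18], [0, 3.07], [-2.55, 2.55]. Speed limits (rad/s): [2.22, 2.22, 2.57, 3.14, 3.14, 3.14].

### API

Orientations are given as [roll, pitch, yaw] about the fixed x, y, z axes, in that order (R = Rz(yaw) Ry(pitch) Rx(roll)).
In Python, from station import ctrl gives the robot as it stands. The module is installed in compiled form; this text tells all that it offers.
- The arm moves only by the tool carry_out, never from a script. Its argument "deltas" is a list of rows, each an object of numbers: "x", "y", "z": the shift along the tool's x, y, z in units of 0.02 m (1.0 is 0.02 m); "wx", "wy", "wz": the turn, a rotation vector about the tool's x, y, z in units of 0.08 rad (1.0 is 0.08 rad); "jaw": the opening in per cent of the stroke, from 0 (shut) to 100 (fully open). A call has 1 to 12 rows; each row shifts and turns the commanded pose from where the row before left it, along the tool's axes as they then stand; what a row does not reach is not made up. A row lasts 1/12 s, in which the tool goes at most 41.7 mm and 7.16 degrees, less where a joint would pass 70% of its speed; a pose out of reach is approached as far as the arm can. A call with a number of a shift or a turn outside -1 to 1 is refused whole. A call with a gripper value outside its range is refused whole. The fingers move at their own pace and stop on an object; "squeeze" is the grip in N (left out, the last holds). Time passes only in rows, so rows that do not move let the fingers close. It gives the time, the measured TCP pose, the force and the opening at its end, in the units of the state.
- ctrl.get_obs(): the state, without advancing time (a new reading comes with each control period).
- ctrl.camera(name): name is "scene" or "top" or "wrist"; returns the picture (384x512x3 uint8, blue, green, red); there is no depth.
- ctrl.camera_params(name): a dict with "mtx" (3x3 intrinsics, pixels), "origin" and "attitude" of the camera in the world. Camera axes: x right, y down, z forward; pixel columns grow to the right and rows downward; lengths in m; the calibration is good to about 2 mm. A picture is of the moment at which its call begins: read the wrist's pose just before it. camera_params takes no time and is no camera call; for the wrist camera it gives the pose at the moment of the call.
- ctrl.hand_in(): hands the job in, once; it reports no verdict.
Trained networks look in the newest picture that a camera, given by its name, has taken for a name from the list of things; names that differ only in an ending like _2 or _b are one class to them, and where a whole thing is asked for, a point or a joint stands for the part that bears it (a point fixed in the world has none). Each returns a list of dicts, best first, with "conf" (0 to 1); they miss things now and then, are a little off and sometimes report something else, mostly with a low value. They report only what shows in the picture. A call takes as long as a camera call.
- ctrl.boxes_of(camera, label): "rect" ([left, top, right, bottom] in pixels, round what is visible of it).
- ctrl.mark_of(camera, label): "position" ([row, column] in pixels: a listed point, or the origin of a listed thing).
The state is a dict: "time_s": time; "qpos": joint angles; "joint_vel": joint speeds; "tau": joint torques, N m; "ee_pos": TCP position; "eef_rot": TCP orientation; "force": force on the tool from outside, world axes, zero at the start; "moment": the same for the moment, N m; "grip_width": finger opening in m.
Only numpy, scipy, OpenCV 4.12 (cv2) and the standard library are available. Lean on these libraries where they do the work, as an engineer would, in place of code of your own. Each camera call takes 0.05 s, during which the arm holds its last target.

### The job

Switch on the battery power pack that lies on the desk, using fingertips only. Its flap is held by a concealed catch: feel lightly along the black strip in front of the flap for the flush button and press it in so that the flap springs ajar, then push the flap right back until it stands open by itself, and press down the raised half of the red rocker switch underneath. Do not grip the flap or pick anything up, leave the things around it where they are, and finish with the button let out again.

Things in the scene. Friction and masses are not known exactly. Their poses are not given: they have to be found in the camera images.
- pack: Grey power pack 182 x 268 x 58 mm, fast on the desk. Origin under its centre; x to its back, y to its left, z up; all offsets here in its frame. Top at z 58. Black strip inlaid in the top, 2 mm lower (z 56): x -79 to -27, y -60 to 60. Flap (light grey) behind it: x -20 to 66, y -74 to 74, over a well with its panel at z 34; the well's walls are at x -21 and 66, y +-75.
- catch (a joint): Concealed button in the black strip, same black, m pressed in: 0 out, 0.006 home, springs back out. 39 x 41 mm, face 2 mm below the strip (z 54), centre on the strip's midline (x -53), at an unknown y between -35 and 35, to be felt for: the strip is rigid, the button gives (1.5 N at first, 4.5 N home). From 0.004 on it frees the flap.
- flap (a joint): Flap's hinge, rad: 0 shut, 1.9 fully open (leaning back past upright); axis along the pack's y at x 68, z 58. Held shut until the button is pressed, then a spring pin lifts it ajar to about 0.97 in 1 s (edge at x 18, z 128; its rail's lip at x 6, z 121). Damped; 1 N at the edge moves it. Past upright (1.57, edge at z 146) it falls to its stop and stays; let go at half way, it sinks back.
- flap_front_edge (a point): Middle of the flap's free front edge, 88 mm from the hinge axis, 148 mm long, 6 mm thick; moves with the flap (shut: x -20, z 55 in the pack's frame).
- flap_cover: The flap's light grey outer skin, 3 mm (turned up when shut), set back 5 mm from the lining's edges. Origin on the hinge axis.
- flap_lining: The flap's black plastic lining, 3 mm, on its inner side (turned to the robot when open), with a steel latch rail 16 mm deep along its front edge. Push here to open the flap. Origin on the hinge axis.
- rocker (a joint): Red rocker switch on the panel under the flap, rad: 0 off, 0.30 on; stays where left. 25 mm (x) by 52 mm (y), centre at x 23, y -30, middle of its face at z 41. Off: its half toward the pack's -y stands up (tip at z 49, white bar on it), the other lies level. Pressing that half down until it lies level at z 41 (about 2 to 8 N) turns it on.
- rocker_raised_half (a point): On the face in the middle of the rocker's raised half: off, it is at x 23, y -43, z 45 in the pack's frame; on, z 41.
- usb_stick: grey memory stick 54 x 20 x 9 mm lying loose on the pack's top, left of the flap (about y 105); bystander, origin under its centre
- loupe: black inspection loupe, 35 mm across, 40 mm high, standing near the pack; bystander, origin under its centre
- mouse: black computer mouse 100 x 58 x 37 mm behind the pack; bystander, origin under its centre
- hole_punch: two-hole punch 76 x 131 x 58 mm behind the pack; bystander, origin under its centre
- calculator: desk calculator 150 x 98 x 16 mm at the pack's left; bystander, origin under its centre
- eraser: blue and white eraser 43 x 23 x 12 mm near the desk's front edge; bystander, origin under its centre
- pen_1: blue pen, 145 mm long, lying left of the pack; bystander, origin under its centre
- binder_clip_2: black binder clip, 32 mm, left of the pack; bystander, origin under its centre

How it is judged:
On the way, in this order (a step that is already met when the one before it is completed fails the run):
1. the concealed button is pressed in far enough to free the flap (value of joint catch above 0.0042 m), for 0.05 s.
2. the flap is pushed right back past upright (value of joint flap above 1.7 rad), for 0.2 s.
3. the rocker is pressed over to on (value of joint rocker above 0.24 rad), for 0.1 s.
At the end, for the whole second after the job is handed in: The flap stands open by itself (over 1.7 rad of 1.9), the rocker is over to on (over 0.24 rad of 0.30), the button is out again (under 1.5 mm), and no bystander has been moved by more than 20 mm (value of joint flap above 1.7 rad and value of joint rocker above 0.24 rad and value of joint catch below 0.0015 m); the robot touches nothing.
It fails at once if the flap is gripped between the fingers (contact force between the fingers and flap_cover above 3 N and contact force between the fingers and flap_lining above 3 N).
It fails at once if the fingers press on anything with more than 60 N (contact force between the fingers and anything else above 60 N).
It fails at once if a bystander is lifted or moved by more than 20 mm (distance of any of usb_stick, loupe, mouse, hole_punch, calculator, eraser, pen_1, binder_clip_2 from where it was at the start of the episode above 0.02 m).
It also fails if it takes over 51 s, if anything falls off the work surface, if the arm or the gripper's body presses on something with over 40 N, if the wrist force passes 120 N, or if a joint passes its speed limit or range.

## Working session

There is one attempt and no reset: what is moved stays moved. The work goes in short steps, Python scripts to look and compute and a tool call to move; the robot and the scene stay as the last step left them, time stands still between calls to the robot, and variables do not carry over. Pictures are saved under pics/ and viewed, and the job is handed in when it is done.

Besides the shell and the picture viewer there is one more tool, called after "Call:" by a JSON object that holds its "method" and its "body". carry_out: Moves the arm, as the interface text tells. Its arguments: {"type":"object","properties":{"deltas":{"type":"array"},"squeeze":{"type":"number"}},"required":["deltas"]}

```bash
mkdir -p pics
python3 - <<'E'
from station import ctrl
import cv2
o=ctrl.get_obs()
for k,v in o.items(): print(k,v)
print(ctrl.grasp_offset)
for c in ["scene","top","wrist"]:
    im=ctrl.camera(c); cv2.imwrite(f"pics/a_{c}.png",im)
    p=ctrl.camera_params(c); print(c,p)
for l in ["pack","flap_front_edge","rocker","loupe","usb_stick"]:
    print(l,ctrl.mark_of("top",l)[:2],ctrl.boxes_of("top",l)[:2])
E
```

```text
time_s 0.0
qpos [ 1.13938685e+00  3.00501200e-01  1.52154427e+00  9.46127339e-07
  1.32071654e+00 -6.66048555e-02]
joint_vel [-1.92342779e-04  1.57408723e-03  4.56412051e-05 -2.01141241e-03
 -2.17393057e-04  1.31311816e-03]
tau [ 7.07336476e-04 -5.31819892e+01 -3.52721286e+01  7.08791683e-02
  2.44335568e-02 -1.56027289e-05]
ee_pos [0.19612086 0.51357451 0.2048854 ]
eef_rot [-3.14042595e+00 -7.87416671e-05  2.77678776e+00]
force [ 0.42519204 -0.7237558  -0.32107166]
moment [0.02972195 0.02548363 0.00874793]
grip_width 0.09421557921324103
0.0188
scene {'mtx': array([[379.15502344,   0.        , 254.71280904],
       [  0.        , 379.15502344, 185.79863832],
       [  0.        ,   0.        ,   1.        ]]), 'origin': array([0.13914539, 0.81654855, 0.58414757]), 'attitude': array([-2.20750121,  0.02025279, -2.48948943])}
top {'mtx': array([[399.17400246,   0.        , 255.63256127],
       [  0.        , 399.17400246, 187.68989391],
       [  0.        ,   0.        ,   1.        ]]), 'origin': array([0.39370524, 0.26030801, 0.91936745]), 'attitude': array([-2.97164768e+00,  2.13911079e-03, -1.57652138e+00])}
wrist {'mtx': array([[295.85381753,   0.        , 254.86450866],
       [  0.        , 295.85381753, 190.39984774],
       [  0.        ,   0.        ,   1.        ]]), 'origin': array([0.11698086, 0.54387153, 0.38392447]), 'attitude': array([2.84903361e+00, 7.55879057e-04, 1.20612741e+00])}
pack [{'position': [207.9, 339.1], 'conf': 0.76}] [{'rect': [273.8, 157.9, 411.2, 258.8], 'conf': 0.73}]
flap_front_edge [{'position': [218.5, 346.1], 'conf': 0.63}] [{'rect': [308.5, 176.4, 380.5, 219.2], 'conf': 0.77}]Traceback (most recent call last):
  File "<stdin>", line 10, in <module>
ValueError: it knows: binder_clip, calculator, eraser, flap_cover, flap_front_edge, flap_lining, hole_punch, loupe, mouse, pack, pen, rocker_raised_half, usb_stick
```

View pics/a_top.png

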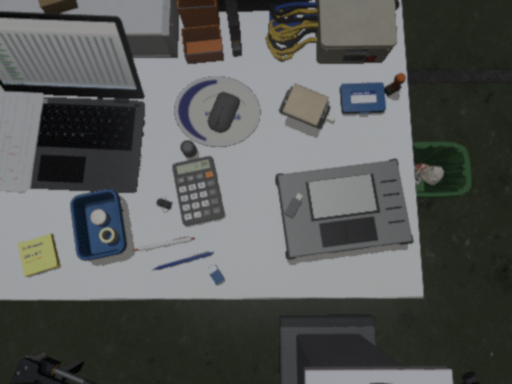

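View pics/a_scene.png

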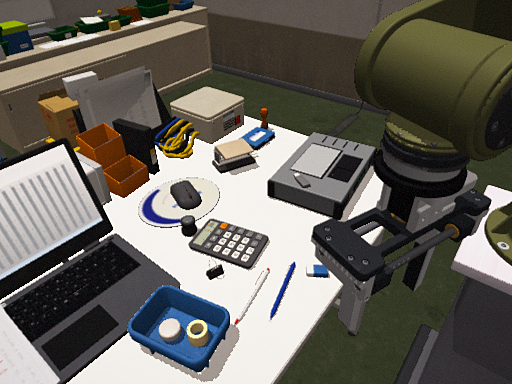

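View pics/a_wrist.png

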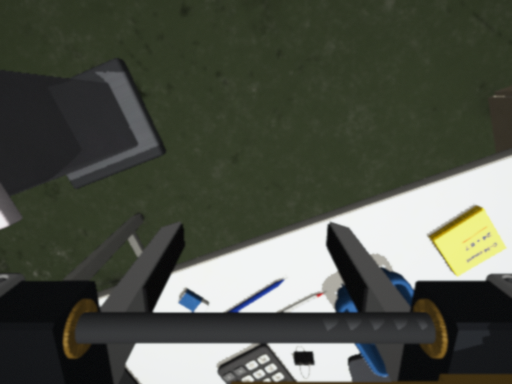

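Run:
```python
import cv2
im=cv2.imread("pics/a_top.png")
c=im[140:280,250:430]; cv2.imwrite("pics/a_top_zoom.png",cv2.resize(c,None,fx=4.2,fy=4.2,interpolation=cv2.INTER_CUBIC))
```

```text
(no output)
```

View pics/a_top_zoom.png

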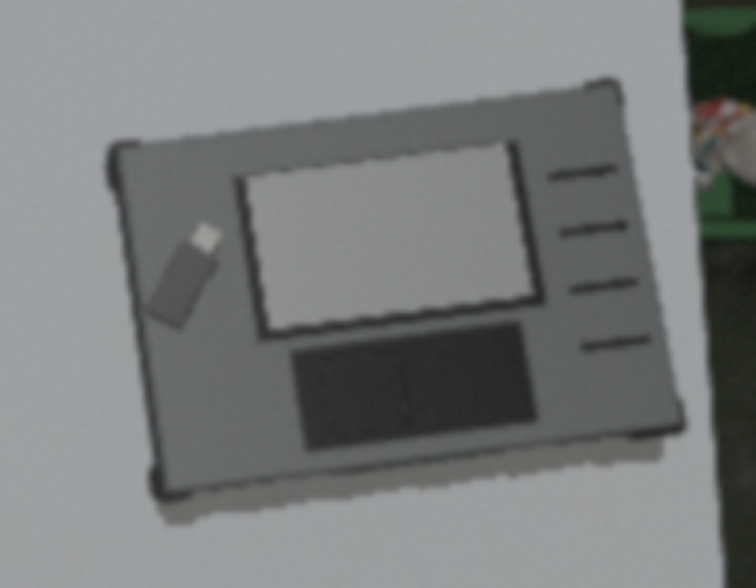

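The top view shows the pack at about (340,208) px. The black strip's corners are near (323,247), (319,224), (374,217) and (378,240). The light flap lies behind the strip and the USB stick lies left of it. I'll fit the pack pose from these corners.

```bash
cat > h.py <<'E'
import numpy as np, cv2, json
from scipy.spatial.transform import Rotation as R
from scipy.optimize import least_squares
def proj(p,P):
    Rc=R.from_euler('xyz',p['attitude']).as_matrix()
    c=(np.atleast_2d(P)-p['origin'])@Rc
    q=c@np.array(p['mtx']).T
    return q[:,:2]/q[:,2:]
def p2w(pose,P):
    x,y,a=pose; P=np.atleast_2d(P).astype(float)
    c,s=np.cos(a),np.sin(a)
    return np.c_[x+c*P[:,0]-s*P[:,1],y+s*P[:,0]+c*P[:,1],P[:,2]]
E
python3 - <<'E'
from h import *
from station import ctrl
p=ctrl.camera_params("top")
z=np.array([(308,451),(291,352),(521,322),(537,420),(268,331),(537,298),(513,143),(246,178)],float)
uv=(z+.5)/4.2-.5+[250,140]
P=np.array([(-79,60,56),(-27,60,56),(-27,-60,56),(-79,-60,56),(-15,69,58),(-15,-69,58),(63,-69,58),(63,69,58)])/1000.
w=np.array([1]*6+[.3]*2)[:,None]
f=lambda q:((proj(p,p2w(q,P))-uv)*w).ravel()
r=least_squares(f,[.45,0.1,0.])
print(r.x,np.round(f(r.x).reshape(-1,2),2))
# check outer corners
C=np.array([(91,134,58),(91,-134,58),(-91,-134,58),(-91,134,58)])/1000.
print((proj(p,p2w(r.x,C))-[250,140]+.5)*4.2)
print("in world", p2w(r.x,np.array([(-53,0,56),(23,-43,45),(-20,0,55)])/1000.))
E
```

```text
[0.4972328  0.0688754  0.12145787] [[-0.37  0.34]
 [-0.06 -0.22]
 [-0.05 -0.11]
 [ 0.42  0.55]
 [ 0.59 -0.28]
 [-0.47 -0.5 ]
 [-0.32  0.42]
 [ 0.13  0.28]]
[[117.73147186 145.81691127]
 [621.27847733  82.43588754]
 [687.95790296 427.60663971]
 [166.66712403 495.38351662]]
in world [[0.44462325 0.06245395 0.056     ]
 [0.52527322 0.02897885 0.045     ]
 [0.47738014 0.06645221 0.055     ]]
```

Run:
```python
import cv2,numpy as np
im=cv2.imread("pics/a_top.png").astype(float)
c=im[205:255,310:390].mean(2); c=np.clip((c-20)*8,0,255).astype(np.uint8)
cv2.imwrite("pics/strip.png",cv2.resize(c,None,fx=9,fy=9,interpolation=cv2.INTER_CUBIC))
```

```text
(no output)
```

View pics/strip.png

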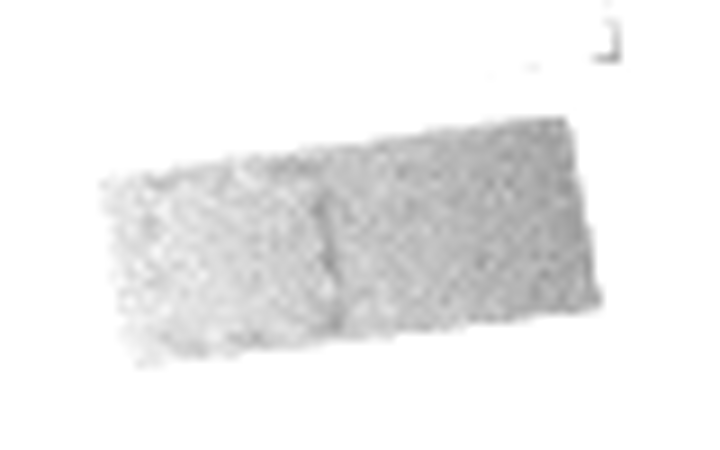

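Call:
{"method": "carry_out", "body": {"deltas": [{"wz": -0.87, "jaw": 0}, {"wz": -0.87}, {"wz": -0.87}, {"wz": -0.87}, {"wz": -0.87}, {"wz": -0.87}, {"wz": -0.85}, {"x": -0.4, "y": -1}, {"x": -0.4, "y": -1}, {"x": -0.4, "y": -1}, {"x": -0.4, "y": -1}, {"x": -0.4, "y": -1}], "squeeze": 10}}

```text
invalid input
```

The enhanced crop shows a faint seam in the strip near column 328, which is y ≈ +5 mm. There are fainter edges on its left, so the button is probably centred near y ≈ +25. The move call was refused, so I'll retry it with full rows.

Call:
{"method": "carry_out", "body": {"deltas": [{"x": 0, "y": 0, "z": 0, "wx": 0, "wy": 0, "wz": -0.87, "jaw": 0}, {"x": 0, "y": 0, "z": 0, "wx": 0, "wy": 0, "wz": -0.87, "jaw": 0}, {"x": 0, "y": 0, "z": 0, "wx": 0, "wy": 0, "wz": -0.87, "jaw": 0}, {"x": 0, "y": 0, "z": 0, "wx": 0, "wy": 0, "wz": -0.87, "jaw": 0}, {"x": 0, "y": 0, "z": 0, "wx": 0, "wy": 0, "wz": -0.87, "jaw": 0}, {"x": 0, "y": 0, "z": 0, "wx": 0, "wy": 0, "wz": -0.87, "jaw": 0}, {"x": 0, "y": 0, "z": 0, "wx": 0, "wy": 0, "wz": -0.85, "jaw": 0}], "squeeze": 10}}

```text
time_s: 0.93
ee_pos: [0.1962, 0.5138, 0.2054]
eef_rot: [-3.141, -0.0, -3.017]
force: [-0.5, -0.2, 0.1]
grip_width: 0.0505
```

Call:
{"method": "carry_out", "body": {"deltas": [{"x": -0.4, "y": -0.945, "z": 0, "wx": 0, "wy": 0, "wz": 0, "jaw": 0}, {"x": -0.4, "y": -0.945, "z": 0, "wx": 0, "wy": 0, "wz": 0, "jaw": 0}, {"x": -0.4, "y": -0.945, "z": 0, "wx": 0, "wy": 0, "wz": 0, "jaw": 0}, {"x": -0.4, "y": -0.945, "z": 0, "wx": 0, "wy": 0, "wz": 0, "jaw": 0}, {"x": -0.4, "y": -0.945, "z": 0, "wx": 0, "wy": 0, "wz": 0, "jaw": 0}, {"x": -0.4, "y": -0.945, "z": 0, "wx": 0, "wy": 0, "wz": 0, "jaw": 0}, {"x": -0.4, "y": -0.945, "z": 0, "wx": 0, "wy": 0, "wz": 0, "jaw": 0}, {"x": -0.4, "y": -0.945, "z": 0, "wx": 0, "wy": 0, "wz": 0, "jaw": 0}, {"x": -0.4, "y": -0.945, "z": 0, "wx": 0, "wy": 0, "wz": 0, "jaw": 0}, {"x": -0.4, "y": -0.945, "z": 0, "wx": 0, "wy": 0, "wz": 0, "jaw": 0}, {"x": -0.4, "y": -0.945, "z": 0, "wx": 0, "wy": 0, "wz": 0, "jaw": 0}, {"x": -0.4, "y": -0.945, "z": 0, "wx": 0, "wy": 0, "wz": 0, "jaw": 0}]}}

```text
time_s: 1.93
ee_pos: [0.3192, 0.2993, 0.2055]
eef_rot: [3.141, 0.0, -3.021]
force: [-0.4, 0.8, 0.4]
grip_width: 0.0002
```

Call:
{"method": "carry_out", "body": {"deltas": [{"x": -0.4, "y": -0.945, "z": 0, "wx": 0, "wy": 0, "wz": 0, "jaw": 0}, {"x": -0.4, "y": -0.945, "z": 0, "wx": 0, "wy": 0, "wz": 0, "jaw": 0}, {"x": -0.4, "y": -0.945, "z": 0, "wx": 0, "wy": 0, "wz": 0, "jaw": 0}, {"x": -0.4, "y": -0.945, "z": 0, "wx": 0, "wy": 0, "wz": 0, "jaw": 0}, {"x": -0.4, "y": -0.945, "z": 0, "wx": 0, "wy": 0, "wz": 0, "jaw": 0}, {"x": -0.4, "y": -0.945, "z": 0, "wx": 0, "wy": 0, "wz": 0, "jaw": 0}, {"x": -0.4, "y": -0.945, "z": 0, "wx": 0, "wy": 0, "wz": 0, "jaw": 0}, {"x": -0.4, "y": -0.945, "z": 0, "wx": 0, "wy": 0, "wz": 0, "jaw": 0}, {"x": -0.4, "y": -0.945, "z": 0, "wx": 0, "wy": 0, "wz": 0, "jaw": 0}, {"x": -0.4, "y": -0.945, "z": 0, "wx": 0, "wy": 0, "wz": 0, "jaw": 0}, {"x": -0.4, "y": -0.945, "z": 0, "wx": 0, "wy": 0, "wz": 0, "jaw": 0}, {"x": -0.4, "y": -0.945, "z": 0, "wx": 0, "wy": 0, "wz": 0, "jaw": 0}]}}

```text
time_s: 2.93
ee_pos: [0.4419, 0.0857, 0.2055]
eef_rot: [3.142, 0.0, -3.021]
force: [0.2, 0.4, 0.3]
grip_width: 0.0007
```

```bash
cat >> h.py <<'E'
POSE=[0.4972,0.0689,0.1215]
def where(o):
    d=np.array(o['ee_pos'])-[POSE[0],POSE[1],0]; c,s=np.cos(POSE[2]),np.sin(POSE[2])
    return np.round([1000*(c*d[0]+s*d[1]),1000*(-s*d[0]+c*d[1]),1000*d[2]],1)
E
python3 - <<'E'
from h import *
from station import ctrl
o=ctrl.get_obs(); print(o['time_s'],where(o),o['eef_rot'],o['qpos'],o['force'],o['grip_width'])
cv2.imwrite("pics/b.png",ctrl.camera("wrist"))
E
```

```text
2.9333 [-52.9  23.4 205.5] [ 3.14158164e+00  2.26359320e-04 -3.02078989e+00] [ 1.10120363e-01  7.50332010e-02  1.78787900e+00  1.40275773e-05
  1.27845422e+00 -1.58148277e+00] [0.22311765 0.36969204 0.2754258 ] 0.0007041463298988364
```

View pics/b.png

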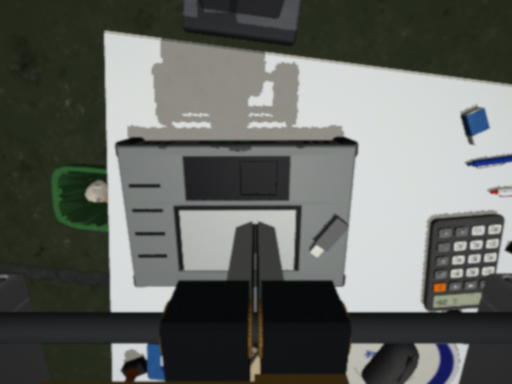

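The wrist view shows the button outline at columns 240–278 in the strip (184–290), so it is centred at y ≈ +25 mm. The tip is above it. Going down to just over the strip.

Call:
{"method": "carry_out", "body": {"deltas": [{"x": 0, "y": 0.05, "z": 0.9, "wx": 0, "wy": 0, "wz": 0, "jaw": 0}, {"x": 0, "y": 0, "z": 0.9, "wx": 0, "wy": 0, "wz": 0, "jaw": 0}, {"x": 0, "y": 0, "z": 0.9, "wx": 0, "wy": 0, "wz": 0, "jaw": 0}, {"x": 0, "y": 0, "z": 0.9, "wx": 0, "wy": 0, "wz": 0, "jaw": 0}, {"x": 0, "y": 0, "z": 0.9, "wx": 0, "wy": 0, "wz": 0, "jaw": 0}, {"x": 0, "y": 0, "z": 0.9, "wx": 0, "wy": 0, "wz": 0, "jaw": 0}, {"x": 0, "y": 0, "z": 0.9, "wx": 0, "wy": 0, "wz": 0, "jaw": 0}, {"x": 0, "y": 0, "z": 0.8, "wx": 0, "wy": 0, "wz": 0, "jaw": 0}, {"x": 0, "y": 0, "z": 0, "wx": 0, "wy": 0, "wz": 0, "jaw": 0}, {"x": 0, "y": 0, "z": 0, "wx": 0, "wy": 0, "wz": 0, "jaw": 0}]}}

```text
time_s: 3.82
ee_pos: [0.4411, 0.0877, 0.0634]
eef_rot: [3.142, -0.001, -3.021]
force: [0.6, 0.1, 0.3]
grip_width: 0.0005
```

Call:
{"method": "carry_out", "body": {"deltas": [{"x": 0, "y": 0, "z": 0.1, "wx": 0, "wy": 0, "wz": 0, "jaw": 0}, {"x": 0, "y": 0, "z": 0.1, "wx": 0, "wy": 0, "wz": 0, "jaw": 0}, {"x": 0, "y": 0, "z": 0.1, "wx": 0, "wy": 0, "wz": 0, "jaw": 0}, {"x": 0, "y": 0, "z": 0, "wx": 0, "wy": 0, "wz": 0, "jaw": 0}, {"x": 0, "y": 0, "z": 0, "wx": 0, "wy": 0, "wz": 0, "jaw": 0}]}}

```text
time_s: 4.23
ee_pos: [0.4414, 0.0876, 0.0577]
eef_rot: [-3.142, 0.0, -3.021]
force: [0.1, 0.1, 0.3]
grip_width: 0.0004
```

Still no contact at z = 57.7. Now 1 mm steps.

Call:
{"method": "carry_out", "body": {"deltas": [{"x": 0, "y": 0, "z": 0.05, "wx": 0, "wy": 0, "wz": 0, "jaw": 0}, {"x": 0, "y": 0, "z": 0.05, "wx": 0, "wy": 0, "wz": 0, "jaw": 0}, {"x": 0, "y": 0, "z": 0, "wx": 0, "wy": 0, "wz": 0, "jaw": 0}]}}

```text
time_s: 4.48
ee_pos: [0.4413, 0.0876, 0.0553]
eef_rot: [-3.142, -0.0, -3.021]
force: [-0.6, -0.2, -0.1]
grip_width: 0.0003
```

Call:
{"method": "carry_out", "body": {"deltas": [{"x": 0, "y": 0, "z": 0.05, "wx": 0, "wy": 0, "wz": 0, "jaw": 0}, {"x": 0, "y": 0, "z": 0.05, "wx": 0, "wy": 0, "wz": 0, "jaw": 0}, {"x": 0, "y": 0, "z": 0, "wx": 0, "wy": 0, "wz": 0, "jaw": 0}]}}

```text
time_s: 4.73
ee_pos: [0.4414, 0.0876, 0.0534]
eef_rot: [3.142, 0.0, -3.021]
force: [0.2, -0.0, 1.7]
grip_width: 0.0006
```

Call:
{"method": "carry_out", "body": {"deltas": [{"x": 0, "y": 0, "z": 0.05, "wx": 0, "wy": 0, "wz": 0, "jaw": 0}, {"x": 0, "y": 0, "z": 0, "wx": 0, "wy": 0, "wz": 0, "jaw": 0}]}}

```text
time_s: 4.9
ee_pos: [0.4414, 0.0876, 0.0524]
eef_rot: [3.142, 0.0, -3.021]
force: [-1.0, -0.3, 3.5]
grip_width: 0.0005
```

It gives at z < 54, so this is the button. Pressing it about 5 mm and holding.

Call:
{"method": "carry_out", "body": {"deltas": [{"x": 0, "y": 0, "z": 0.06, "wx": 0, "wy": 0, "wz": 0, "jaw": 0}, {"x": 0, "y": 0, "z": 0.06, "wx": 0, "wy": 0, "wz": 0, "jaw": 0}, {"x": 0, "y": 0, "z": 0.06, "wx": 0, "wy": 0, "wz": 0, "jaw": 0}, {"x": 0, "y": 0, "z": 0, "wx": 0, "wy": 0, "wz": 0, "jaw": 0}, {"x": 0, "y": 0, "z": 0, "wx": 0, "wy": 0, "wz": 0, "jaw": 0}, {"x": 0, "y": 0, "z": 0, "wx": 0, "wy": 0, "wz": 0, "jaw": 0}]}}

```text
time_s: 5.4
ee_pos: [0.4414, 0.0876, 0.0489]
eef_rot: [-3.142, 0.0, -3.021]
force: [-0.3, 0.6, 4.0]
grip_width: 0.0005
```

Call:
{"method": "carry_out", "body": {"deltas": [{"x": 0, "y": 0, "z": 0, "wx": 0, "wy": 0, "wz": 0, "jaw": 0}, {"x": 0, "y": 0, "z": 0, "wx": 0, "wy": 0, "wz": 0, "jaw": 0}, {"x": 0, "y": 0, "z": 0, "wx": 0, "wy": 0, "wz": 0, "jaw": 0}, {"x": 0, "y": 0, "z": 0, "wx": 0, "wy": 0, "wz": 0, "jaw": 0}, {"x": 0, "y": 0, "z": 0, "wx": 0, "wy": 0, "wz": 0, "jaw": 0}, {"x": 0, "y": 0, "z": 0, "wx": 0, "wy": 0, "wz": 0, "jaw": 0}, {"x": 0, "y": 0, "z": 0, "wx": 0, "wy": 0, "wz": 0, "jaw": 0}]}}

```text
time_s: 5.98
ee_pos: [0.4414, 0.0876, 0.0489]
eef_rot: [-3.142, 0.0, -3.021]
force: [0.7, 0.9, 3.9]
grip_width: 0.0004
```

Run:
```python
from h import *
from station import ctrl
o=ctrl.get_obs(); print(o['time_s'],where(o),o['force'])
cv2.imwrite("pics/c.png",np.vstack([ctrl.camera("scene")[100:300],ctrl.camera("wrist")]))
```

```text
5.9833 [-53.1  25.4  48.9] [0.65838736 0.92023688 3.94421419]
```

View pics/c.png

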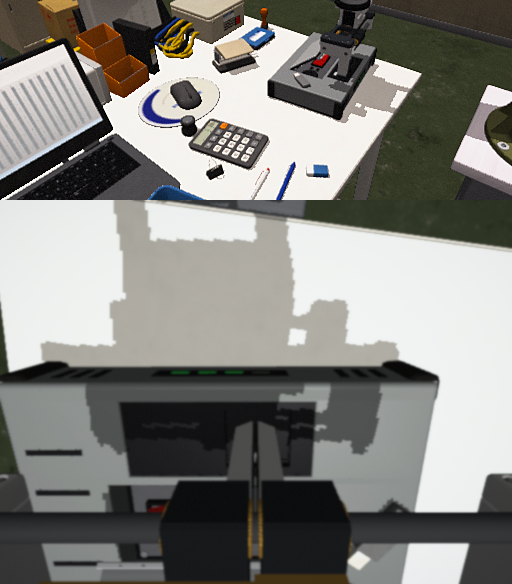

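The flap is ajar, with the red rocker visible at (320,62) in the scene crop. Releasing the button, rising to z ≈ 105, and approaching the lip at y ≈ 0.

Call:
{"method": "carry_out", "body": {"deltas": [{"x": 0, "y": 0, "z": -0.5, "wx": 0, "wy": 0, "wz": 0, "jaw": 0}, {"x": 0, "y": 0, "z": -0.8, "wx": 0, "wy": 0, "wz": 0, "jaw": 0}, {"x": 0, "y": -0.4, "z": -0.8, "wx": 0, "wy": 0, "wz": 0, "jaw": 0}, {"x": 0, "y": -0.4, "z": -0.7, "wx": 0, "wy": 0, "wz": 0, "jaw": 0}, {"x": -0.5, "y": -0.4, "z": 0, "wx": 0, "wy": 0, "wz": 0, "jaw": 0}, {"x": -0.5, "y": 0, "z": 0, "wx": 0, "wy": 0, "wz": 0, "jaw": 0}, {"x": -0.5, "y": 0, "z": 0, "wx": 0, "wy": 0, "wz": 0, "jaw": 0}, {"x": -0.5, "y": 0, "z": 0, "wx": 0, "wy": 0, "wz": 0, "jaw": 0}, {"x": -0.1, "y": 0, "z": 0, "wx": 0, "wy": 0, "wz": 0, "jaw": 0}, {"x": 0, "y": 0, "z": 0, "wx": 0, "wy": 0, "wz": 0, "jaw": 0}]}}

```text
time_s: 6.92
ee_pos: [0.4858, 0.0689, 0.1049]
eef_rot: [3.142, -0.001, -3.021]
force: [-0.0, -0.0, 0.0]
grip_width: 0.0001
```

Run:
```python
from h import *
from station import ctrl
o=ctrl.get_obs(); print(o['time_s'],where(o),o['force'])
cv2.imwrite("pics/d.png",np.vstack([cv2.resize(ctrl.camera("scene")[120:230,250:420],None,fx=3,fy=3)[:,:512],ctrl.camera("wrist")[:260]]))
```

```text
6.9167 [-11.3   1.4 104.9] [-0.03882179 -0.02042543  0.02410335]Traceback (most recent call last):
  File "<stdin>", line 4, in <module>
    return _nx.concatenate(arrs, 0, dtype=dtype, casting=casting)
           ~~~~~~~~~~~~~~~^^^^^^^^^^^^^^^^^^^^^^^^^^^^^^^^^^^^^^^
ValueError: all the input array dimensions except for the concatenation axis must match exactly, but along dimension 1, the array at index 0 has size 510 and the array at index 1 has size 512
```

Run:
```python
from h import *
from station import ctrl
cv2.imwrite("pics/d.png",cv2.resize(ctrl.camera("scene")[90:230,250:420],None,fx=4,fy=4))
```

```text
(no output)
```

View pics/d.png

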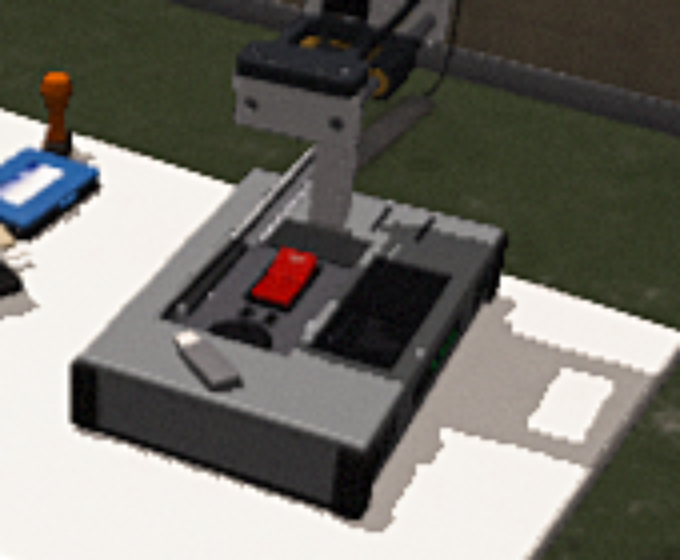

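The flap stands half open, edge-on to the camera, with the fingertip just in front of it. Pushing it back.

Call:
{"method": "carry_out", "body": {"deltas": [{"x": -0.2, "y": 0, "z": 0, "wx": 0, "wy": 0, "wz": 0, "jaw": 0}, {"x": -0.2, "y": 0, "z": 0, "wx": 0, "wy": 0, "wz": 0, "jaw": 0}, {"x": -0.2, "y": 0, "z": 0, "wx": 0, "wy": 0, "wz": 0, "jaw": 0}, {"x": -0.2, "y": 0, "z": 0, "wx": 0, "wy": 0, "wz": 0, "jaw": 0}, {"x": -0.2, "y": 0, "z": 0, "wx": 0, "wy": 0, "wz": 0, "jaw": 0}, {"x": -0.2, "y": 0, "z": 0, "wx": 0, "wy": 0, "wz": 0, "jaw": 0}]}}

```text
time_s: 7.57
ee_pos: [0.5102, 0.0718, 0.1048]
eef_rot: [3.142, 0.0, -3.021]
force: [-1.2, 0.2, 1.1]
grip_width: 0.0001
```

Call:
{"method": "carry_out", "body": {"deltas": [{"x": -0.2, "y": 0, "z": 0, "wx": 0, "wy": 0, "wz": 0, "jaw": 0}, {"x": -0.2, "y": 0, "z": 0, "wx": 0, "wy": 0, "wz": 0, "jaw": 0}, {"x": -0.2, "y": 0, "z": 0, "wx": 0, "wy": 0, "wz": 0, "jaw": 0}, {"x": -0.2, "y": 0, "z": 0, "wx": 0, "wy": 0, "wz": 0, "jaw": 0}, {"x": -0.2, "y": 0, "z": 0, "wx": 0, "wy": 0, "wz": 0, "jaw": 0}, {"x": -0.2, "y": 0, "z": 0, "wx": 0, "wy": 0, "wz": 0, "jaw": 0}]}}

```text
time_s: 8.07
ee_pos: [0.534, 0.0747, 0.1048]
eef_rot: [3.142, 0.0, -3.021]
force: [-1.2, -0.3, 0.8]
grip_width: 0.0006
```

Call:
{"method": "carry_out", "body": {"deltas": [{"x": -0.2, "y": 0, "z": 0, "wx": 0, "wy": 0, "wz": 0, "jaw": 0}, {"x": -0.2, "y": 0, "z": 0, "wx": 0, "wy": 0, "wz": 0, "jaw": 0}, {"x": -0.2, "y": 0, "z": 0, "wx": 0, "wy": 0, "wz": 0, "jaw": 0}, {"x": -0.2, "y": 0, "z": 0, "wx": 0, "wy": 0, "wz": 0, "jaw": 0}, {"x": -0.2, "y": 0, "z": 0, "wx": 0, "wy": 0, "wz": 0, "jaw": 0}]}}

```text
time_s: 8.48
ee_pos: [0.5538, 0.0771, 0.1048]
eef_rot: [3.142, -0.0, -3.021]
force: [-0.5, 0.0, 0.1]
grip_width: 0.0007
```

Run:
```python
from h import *
from station import ctrl
o=ctrl.get_obs(); print(o['time_s'],where(o),o['force'])
cv2.imwrite("pics/e.png",cv2.resize(ctrl.camera("scene")[90:230,250:420],None,fx=4,fy=4))
```

```text
8.4833 [ 57.2   1.3 104.8] [-0.48339755  0.02460213  0.13685538]
```

View pics/e.png

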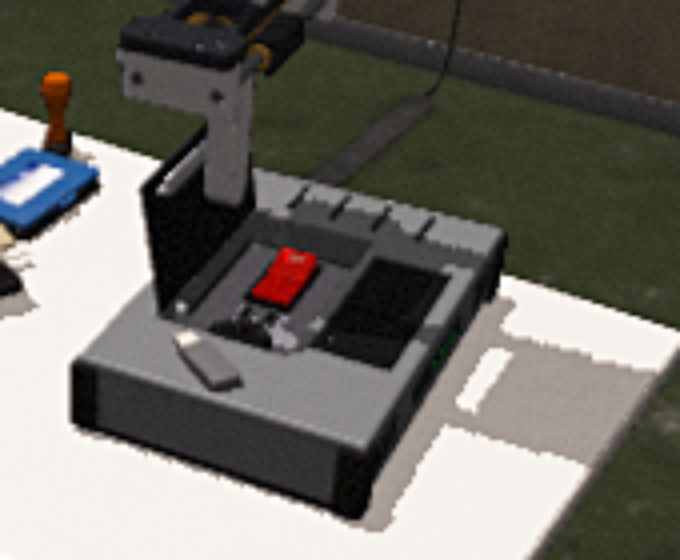

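The flap is upright or slightly past it. A little more push, then wait and look.

Call:
{"method": "carry_out", "body": {"deltas": [{"x": -0.2, "y": 0, "z": 0, "wx": 0, "wy": 0, "wz": 0, "jaw": 0}, {"x": -0.2, "y": 0, "z": 0, "wx": 0, "wy": 0, "wz": 0, "jaw": 0}, {"x": 0, "y": 0, "z": 0, "wx": 0, "wy": 0, "wz": 0, "jaw": 0}, {"x": 0, "y": 0, "z": 0, "wx": 0, "wy": 0, "wz": 0, "jaw": 0}, {"x": 0, "y": 0, "z": 0, "wx": 0, "wy": 0, "wz": 0, "jaw": 0}, {"x": 0, "y": 0, "z": 0, "wx": 0, "wy": 0, "wz": 0, "jaw": 0}, {"x": 0, "y": 0, "z": 0, "wx": 0, "wy": 0, "wz": 0, "jaw": 0}, {"x": 0, "y": 0, "z": 0, "wx": 0, "wy": 0, "wz": 0, "jaw": 0}]}}

```text
time_s: 9.2
ee_pos: [0.5613, 0.078, 0.1049]
eef_rot: [3.142, 0.0, -3.021]
force: [0.5, 0.2, 0.5]
grip_width: 0.0003
```

Call:
{"method": "carry_out", "body": {"deltas": [{"x": 0.5, "y": 0, "z": 0, "wx": 0, "wy": 0, "wz": 0, "jaw": 0}, {"x": 0.5, "y": -0.6, "z": 0, "wx": 0, "wy": 0, "wz": 0, "jaw": 0}, {"x": 0.5, "y": -0.8, "z": 0, "wx": 0, "wy": 0, "wz": 0, "jaw": 0}, {"x": 0.6, "y": -0.9, "z": 0, "wx": 0, "wy": 0, "wz": 0, "jaw": 0}, {"x": 0, "y": 0, "z": 0, "wx": 0, "wy": 0, "wz": 0, "jaw": 0}, {"x": 0, "y": 0, "z": 0, "wx": 0, "wy": 0, "wz": 0, "jaw": 0}]}}

```text
time_s: 9.7
ee_pos: [0.5252, 0.0269, 0.1051]
eef_rot: [3.142, 0.0, -3.022]
force: [1.3, -0.1, 0.2]
grip_width: 0.0004
```

Run:
```python
from h import *
from station import ctrl
o=ctrl.get_obs(); print(o['time_s'],where(o),o['force'])
s=ctrl.camera("scene")
w=ctrl.camera("wrist")
cv2.imwrite("pics/f.png",np.vstack([cv2.resize(s[90:200,250:420],(512,331)),w[:269]]))
m=ctrl.mark_of("scene","flap_front_edge"); print(m)
print(ctrl.mark_of("wrist","rocker_raised_half"))
p=ctrl.camera_params("scene")
for a in (1.5,1.57,1.7,1.8,1.9):
    print(a,proj(p,p2w(POSE,[.068-.088*np.cos(a),0,.058+.088*np.sin(a)])))
print(proj(ctrl.camera_params("wrist"),p2w(POSE,np.array([[23,-43,45]])/1000)))
```

```text
9.7 [ 22.7 -45.1 105.1] [ 1.30369376 -0.10384585  0.15841619]
[{'position': [124.0, 290.3], 'conf': 0.68}]
[{'position': [202.4, 261.5], 'conf': 0.6}, {'position': [203.1, 442.3], 'conf': 0.43}]
1.5 [[305.18336348 124.86249908]]
1.57 [[302.90815068 124.23646528]]
1.7 [[298.69959798 123.49824626]]
1.8 [[295.51968635 123.30823095]]
1.9 [[292.42863752 123.44434703]]
[[256.11873437 204.61322258]]
```

View pics/f.png

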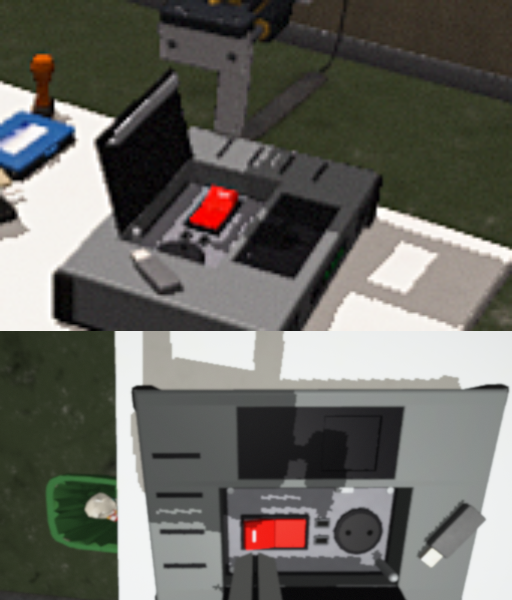

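The flap now rests at its stop: the edge mark is at column 290, and I predict 292 for 1.9 rad. The rocker is right where expected, with its white bar on the -y side. Going down onto the raised half.

Call:
{"method": "carry_out", "body": {"deltas": [{"x": 0, "y": 0, "z": 0.8, "wx": 0, "wy": 0, "wz": 0, "jaw": 0}, {"x": 0, "y": 0, "z": 0.8, "wx": 0, "wy": 0, "wz": 0, "jaw": 0}, {"x": 0, "y": 0, "z": 0.6, "wx": 0, "wy": 0, "wz": 0, "jaw": 0}, {"x": 0, "y": 0, "z": 0.4, "wx": 0, "wy": 0, "wz": 0, "jaw": 0}, {"x": 0, "y": 0, "z": 0.1, "wx": 0, "wy": 0, "wz": 0, "jaw": 0}, {"x": 0, "y": 0, "z": 0.1, "wx": 0, "wy": 0, "wz": 0, "jaw": 0}, {"x": 0, "y": 0, "z": 0.1, "wx": 0, "wy": 0, "wz": 0, "jaw": 0}, {"x": 0, "y": 0, "z": 0, "wx": 0, "wy": 0, "wz": 0, "jaw": 0}]}}

```text
time_s: 10.57
ee_pos: [0.5256, 0.0274, 0.0472]
eef_rot: [-3.141, 0.001, -3.021]
force: [0.4, 0.1, -1.1]
grip_width: 0.0003
```

Call:
{"method": "carry_out", "body": {"deltas": [{"x": 0, "y": 0, "z": 0.07, "wx": 0, "wy": 0, "wz": 0, "jaw": 0}, {"x": 0, "y": 0, "z": 0.07, "wx": 0, "wy": 0, "wz": 0, "jaw": 0}, {"x": 0, "y": 0, "z": 0, "wx": 0, "wy": 0, "wz": 0, "jaw": 0}]}}

```text
time_s: 10.82
ee_pos: [0.5255, 0.0272, 0.0442]
eef_rot: [-3.141, 0.001, -3.021]
force: [1.2, -0.3, 1.3]
grip_width: 0.0005
```

Call:
{"method": "carry_out", "body": {"deltas": [{"x": 0, "y": 0, "z": 0.07, "wx": 0, "wy": 0, "wz": 0, "jaw": 0}, {"x": 0, "y": 0, "z": 0.07, "wx": 0, "wy": 0, "wz": 0, "jaw": 0}, {"x": 0, "y": 0, "z": 0, "wx": 0, "wy": 0, "wz": 0, "jaw": 0}]}}

```text
time_s: 11.07
ee_pos: [0.5254, 0.0272, 0.0413]
eef_rot: [-3.141, 0.0, -3.021]
force: [-0.4, -0.4, 0.7]
grip_width: 0.0003
```

Call:
{"method": "carry_out", "body": {"deltas": [{"x": 0, "y": 0, "z": 0.04, "wx": 0, "wy": 0, "wz": 0, "jaw": 0}, {"x": 0, "y": 0, "z": 0, "wx": 0, "wy": 0, "wz": 0, "jaw": 0}]}}

```text
time_s: 11.23
ee_pos: [0.5255, 0.0273, 0.0411]
eef_rot: [-3.141, 0.001, -3.021]
force: [-1.7, -0.8, 10.1]
grip_width: 0.0006
```

It bottoms out at z 41 with 10 N. Holding briefly, then lifting well clear and checking.

Call:
{"method": "carry_out", "body": {"deltas": [{"x": 0, "y": 0, "z": 0, "wx": 0, "wy": 0, "wz": 0, "jaw": 0}, {"x": 0, "y": 0, "z": -0.2, "wx": 0, "wy": 0, "wz": 0, "jaw": 0}, {"x": 0.2, "y": 0, "z": -0.8, "wx": 0, "wy": 0, "wz": 0, "jaw": 0}, {"x": 0.3, "y": 0, "z": -1, "wx": 0, "wy": 0, "wz": 0, "jaw": 0}, {"x": 0.3, "y": 0, "z": -1, "wx": 0, "wy": 0, "wz": 0, "jaw": 0}, {"x": 0.3, "y": 0, "z": -1, "wx": 0, "wy": 0, "wz": 0, "jaw": 0}, {"x": 0.3, "y": 0, "z": -1, "wx": 0, "wy": 0, "wz": 0, "jaw": 0}, {"x": 0, "y": 0, "z": -1, "wx": 0, "wy": 0, "wz": 0, "jaw": 0}, {"x": 0, "y": 0, "z": -1, "wx": 0, "wy": 0, "wz": 0, "jaw": 0}, {"x": 0, "y": 0, "z": 0, "wx": 0, "wy": 0, "wz": 0, "jaw": 0}, {"x": 0, "y": 0, "z": 0, "wx": 0, "wy": 0, "wz": 0, "jaw": 0}]}}

```text
time_s: 12.15
ee_pos: [0.4975, 0.024, 0.1808]
eef_rot: [3.142, 0.001, -3.021]
force: [-0.1, -0.5, -0.9]
grip_width: 0.0003
```

Run:
```python
from h import *
from station import ctrl
o=ctrl.get_obs(); print(o['time_s'],where(o),o['force'])
s=ctrl.camera("scene")
w=ctrl.camera("wrist")
cv2.imwrite("pics/g.png",np.vstack([cv2.resize(s[90:200,250:420],(512,331)),w[:269]]))
print(ctrl.mark_of("scene","flap_front_edge"))
```

```text
12.15 [ -5.1 -44.6 180.8] [-0.0534242  -0.52768556 -0.92860938]
[{'position': [124.1, 293.7], 'conf': 0.66}]
```

View pics/g.png

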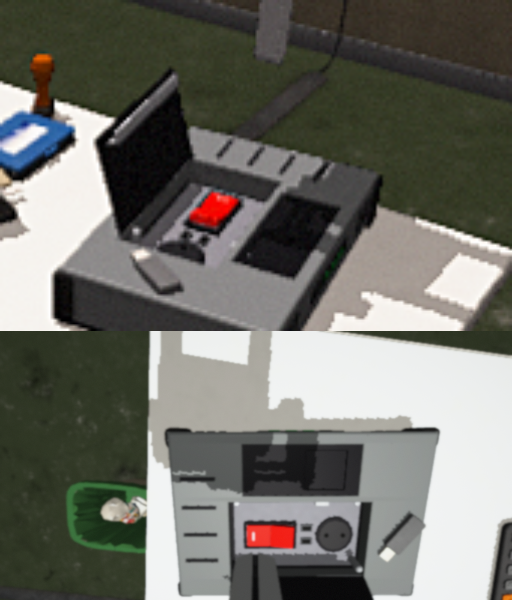

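The rocker's far half now lies level and the other end stands up. The flap rests open, and the tool is well clear. Handing in.

Run:
```python
from station import ctrl
print(ctrl.hand_in())
```

```text
the job is handed in; nothing more can be done
None
```

The power pack is switched on and the job is handed in at about 12 s of the 51 s. `hand_in` reports no verdict, so success rests on the checks below.

- **Button:** I saw it faintly in the camera pictures at about y +25 mm. I confirmed it by touch, as it gave from z 54 at about 1.7 N. I pressed it to z 48.9 (about 5 mm in, 4 N), the flap sprang ajar, and I lifted the fingers off the button.
- **Flap:** I pushed its lip back with about 1 N until it passed upright and fell to its stop. In the last scene picture its edge mark was at column 294; I predict 292 for 1.9 rad and 299 for 1.7 rad.
- **Rocker:** I pressed the raised half down to z 41, where it stopped at 10 N. Its -y half lies level in the last pictures.
- **End state:** The tool was free at z 181 mm with wrist force within noise. The USB stick looked unmoved. I did not re-measure the other bystanders, but the arm never came near them below z 0.2 m. I did not measure the button's return separately; nothing was touching it.

One move call was refused as invalid at the start because its rows were incomplete. Nothing moved, and I sent it again with full rows.

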